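# Slide a boxed order home down its rack lane

## Robot

A 6-joint arm with a two-finger parallel gripper is mounted at the origin on the work surface. World frame = base frame: x ahead of the robot, y to its left, z up, the work surface at z = 0. Lengths are in m, angles in degrees, forces in N, time in s.
With the tool pointing down it reaches from about 0.35 to 0.875 m from the base axis. Payload 15.5 kg.
Tool frame: the origin (TCP) lies midway between the tips of the shut fingers; the grasp point (between the pads) lies bot.hold_point_z behind it (bot.hold_point_z is the distance from the TCP to the grasp point, in m); z points along the fingers, y is the line along which they close (so a half turn about z gives the same grasp; the last joint's range is limited). The gripper opens to 85 mm and grips with 20 to 120 N. Pads are 22 mm wide; open, the fingers measure 114 mm over their backs; the gripper's body (76 mm by 85 mm) begins 54 mm behind the grasp point. The pads swing forward as they close: fully open they stand 13 mm farther back than shut.
Start: joints at [-69.758, 28.281, 77.091, -0, 74.628, -5.472], TCP at [0.271, -0.563, 0.231] pointing down, gripper open.
Joint ranges: [-166.48, 166.48], [-47.26, 123.95], [12.59, 153.08], [-70.14, 250.14], [6.76, 159.57], [-176.63, 176.63]. Speed limits (degrees/s): [108.29, 108.29, 147.25, 172.46, 172.46, 172.46].

## Interface

Orientations are given as [roll, pitch, yaw] about the fixed x, y, z axes, in that order (R = Rz(yaw) Ry(pitch) Rx(roll)).
In Python, from rig import bot, capture, get_calibration, ticket gives the robot as it stands.
- The arm moves only by the tool send_rows, never from a script. Its argument "rows" is a list that holds one entry, the list of rows, each a list of 7 numbers: the shift along the tool's x, y, z each as a share of 1000 mm, from -1 to 1, then the turn, a rotation vector about the tool's x, y, z each as a share of 180 degrees, from -1 to 1, then the opening, from -1 (shut) to 1 (fully open), so that 0 is half open. A call has 1 to 20 rows; each row shifts and turns the commanded pose from where the row before left it, along the tool's axes as they then stand; what a row does not reach is not made up. A row lasts 1/10 s, in which the tool goes at most 50 mm and 8.59 degrees, less where a joint would pass 70% of its speed; a pose out of reach is approached as far as the arm can. A call with a number of a shift or a turn outside -1 to 1 is refused whole. A call with a gripper value outside its range is refused whole. The fingers move at their own pace and stop on an object; "squeeze" is the grip in N (left out, the last holds). Time passes only in rows, so rows that do not move let the fingers close. It gives the time, the measured TCP pose, the force, the opening and the grip force at its end, in the units of the state.
- bot.read_state(): the state, without advancing time (a new reading comes with each control period).
- capture(name): name is "scene" or "top" or "wrist"; returns the picture (384x512x3 uint8, red, green, blue); there is no depth.
- get_calibration(name): a dict with "fx", "fy", "cx", "cy" (pixels), "dist_coeffs" ([k1, k2, p1, p2, k3] as OpenCV has them; the pictures are not rectified), "position" and "orientation" of the camera in the world. Camera axes: x right, y down, z forward; pixel columns grow to the right and rows downward; lengths in m; the calibration is good to about 2 mm. A picture is of the moment at which its call begins: read the wrist's pose just before it. get_calibration takes no time and is no camera call; for the wrist camera it gives the pose at the moment of the call.
- ticket.close_job(): hands the job in; it is judged then, once.
The state is a dict: "t": time; "joint_positions": joint angles; "qd": joint speeds; "effort": joint torques, N m; "eef_pos": TCP position; "eef_rot": TCP orientation; "ft_force": force on the tool from outside, world axes, zero at the start; "wrist_torque": the same for the moment, N m; "finger_gap": opening from 0.0 (shut) to 1.0 (fully open); "finger_force": force on a finger pad.
Only numpy, scipy, OpenCV 4.12 (cv2) and the standard library are available. Lean on these libraries where they do the work, as an engineer would, in place of code of your own. Each camera call takes 0.05 s, during which the arm holds its last target. There are 200 camera calls.

## Task

Push the large presentation box waiting in front of the order rack down the empty lane, between its two guide rails, until it stands square and fully home against the rubber stop at the far end. Its paper cover scuffs, so steer it with your fingertips only, steadily, without lifting it, and let neither the box nor the fingers touch either guide rail of that lane. Leave the other boxes and the bench tools where they are.

Things in the scene. Friction and masses are not known exactly. Their poses are not given: they have to be found in the camera images.
- box: Large rigid off-white paper-covered box with lid, 96 mm along its x, 88 mm along its y, 40 mm high, 0.2 to 0.4 kg, origin at the centre of its underside. Loose on the rack's apron before the empty lane, up to 35 mm out of line and turned up to 0.3 rad either way; its x points down the lane when square. It slides when pushed and stops when the push stops.
- lane: The empty lane. Origin on the board's top, midway between its two guide rails at the lane mouth (level with the rails' front ends); x runs down the lane away from the robot, y to the left rail, z up. 106 mm wide clear, 180 mm long to the face of the black rubber on the 26 mm high end stop. The box's centre is 132 mm down the lane when home. The floor is flat and flush from apron to stop.
- rack: The order rack: plywood board 430 mm wide, its top 18 mm above the table, fixed, turned up to 0.12 rad. Three lanes side by side, 118 mm apart between middle lines, any of them the empty one; before the lane mouths a bare apron 165 mm deep; a beam 34 mm high (from the table) along the far edge. Origin on the table under the middle of the row of lane mouths; x down the lanes.
- lane_rail_left: Left guide rail of the empty lane: aluminium flat bar 4 mm thick, 12 mm high, 180 mm long, standing on the board; its inner face is 53 mm to the left (+y) of the lane's middle line. Origin and axes as lane.
- lane_rail_right: Right guide rail of the empty lane, the same bar, its inner face 53 mm to the right (-y) of the middle line. Origin and axes as lane.
- pendant_box: A smaller box of the same make, 60 x 60 x 34 mm high, standing in one of the other two lanes, beyond the lane mouth; origin at the centre of its underside. Leave it alone.
- bracelet_box: A long slim box of the same make, 150 x 48 x 26 mm high, lying in the remaining lane, wholly between its rails; origin at the centre of its underside. Leave it alone.
- bench_block: Square steel bench block, 64 x 64 x 19 mm, lying on a fixed black rubber pad (130 x 130 mm, 22 mm high) at the left of the rack. Origin at the centre of its underside. Leave it alone.
- hammer: Chasing hammer lying on the table at the far left: steel head 66 mm long, pale handle about 215 mm. Origin under the head, handle towards its -x. Leave it alone.
- doming_block: Brass doming block with dark hollows, 50 mm cube, on the table to the right of the rack. Origin at the centre of its underside. Leave it alone.
- findings_jar: Small glass jar with an aluminium cap, 52 mm across, 62 mm high, on the table to the right of the rack. Origin at the centre of its underside. Leave it alone.
- brass_blank: Bent brass earring blank about 40 mm long and 5 mm thick, on the table to the right of the rack's near corner. Origin at the underside of its longer leg. Leave it alone.
Not all that is in view belongs to the job. Leave any blue, purple or yellow look-alike of the box alone.

How it is judged (in metres and radians):
At the end, for the whole second after the job is handed in: The box lies flat in the empty lane, home against the rubber stop (gap at its middle under 6 mm), square to the lane within 0.09 rad, at rest and clear of both guide rails (x of box in the frame of lane between 0.126 and 0.138 m and y of box in the frame of lane between -0.012 and 0.012 m and z of box in the frame of lane below 0.004 m and angle between the x axis of box and the x axis of lane, either way round below 0.09 rad and angle between box's own z axis and vertical below 0.08 rad and linear speed of box below 0.01 m/s); the robot touches nothing.
It fails at once if the box or the robot touches a guide rail of the lane (contact force between box and lane_rail_left above 0.3 N or contact force between box and lane_rail_right above 0.3 N or contact force between any of the arm, the fingers and lane_rail_left above 0.5 N or contact force between any of the arm, the fingers and lane_rail_right above 0.5 N).
It fails at once if the arm or the gripper's body, not the fingers, pushes the box (contact force between the arm and box above 1 N).
It fails at once if the box is lifted more than 6 mm off the board or tipped (z of box in the frame of lane above 0.006 m or angle between box's own z axis and vertical above 0.2 rad).
It fails at once if the box is knocked or shot along faster than 0.5 m/s (linear speed of box above 0.5 m/s).
It fails at once if another box or a bench tool is moved more than 15 mm (distance of any of pendant_box, bracelet_box, bench_block, hammer, doming_block, findings_jar, brass_blank from where it was at the start of the episode above 0.015 m).
It also fails if it takes over 67 s, if anything falls off the work surface, if the arm or the gripper's body presses on something with over 40 N, if the wrist force passes 120 N, or if a joint passes its speed limit or range.

## Working session

There is one attempt and no reset: what is moved stays moved. The work goes in short steps, Python scripts to look and compute and a tool call to move; the robot and the scene stay as the last step left them, time stands still between calls to the robot, and variables do not carry over. Pictures are saved under pics/ and viewed, at most 11 in all, crops included, and the job is handed in when it is done.

Besides the shell and the picture viewer there is one more tool, called after "Emit:" by a JSON object that holds its "op" and its "data". send_rows: Moves the arm, as the interface text tells. Shift numbers are shares of 1000 mm and turn numbers shares of 180 degrees, none past 1 either way. Its arguments: {"type":"object","properties":{"rows":{"type":"array","items":{"type":"array","items":{"type":"array","items":{"type":"number"}}}},"squeeze":{"type":"number"}},"required":["rows"]}

```bash
ls; mkdir -p pics; python3 - <<'E'
from rig import bot,capture,get_calibration
import cv2
for n in("top","scene"):
    cv2.imwrite(f"pics/{n}0.png",capture(n)[:,:,::-1]); print(n,get_calibration(n))
print(bot.read_state(), bot.hold_point_z)
E
```

```text
pics
top {'fx': 389.51344714895913, 'fy': 389.51344714895913, 'cx': 258.0191143610257, 'cy': 190.85805909197484, 'dist_coeffs': array([-0.0003914,  0.       ,  0.       ,  0.       ,  0.       ]), 'position': array([0.29091931, 0.07298147, 1.51613184]), 'orientation': array([-171.66651578,    1.08981585,  -90.20165976])}
scene {'fx': 401.7622056817253, 'fy': 401.7622056817253, 'cx': 251.3432386659532, 'cy': 193.62603342350621, 'dist_coeffs': array([-0.00377018,  0.        ,  0.        ,  0.        ,  0.        ]), 'position': array([ 0.8581435 , -0.55758901,  1.1779146 ]), 'orientation': array([-146.7742194 ,   -0.97261631,   28.91204155])}
{'t': 0.1, 'joint_positions': array([-6.97589000e+01,  2.83125107e+01,  7.71248778e+01,  2.60266322e-04,
        7.46267197e+01, -5.47383183e+00]), 'qd': array([-0.1144006 , -0.03104557,  0.03691385, -0.07103869,  0.04440604,
       -0.03947916]), 'effort': array([ 3.56540431e-04, -8.83594108e+01, -3.84562576e+01, -2.90092567e-05,
        5.24211253e-03,  8.32640069e-06]), 'eef_pos': array([ 0.27105397, -0.56280269,  0.23073932]), 'eef_rot': array([-1.79936208e+02, -6.36508465e-03,  2.57148592e+01]), 'ft_force': array([-0.54200316,  0.35458646,  0.08300193]), 'wrist_torque': array([-0.00052029,  0.01841532,  0.02141941]), 'finger_force': 0.0, 'finger_gap': 1.000276881724577} 0.0187
```

View pics/top0.png

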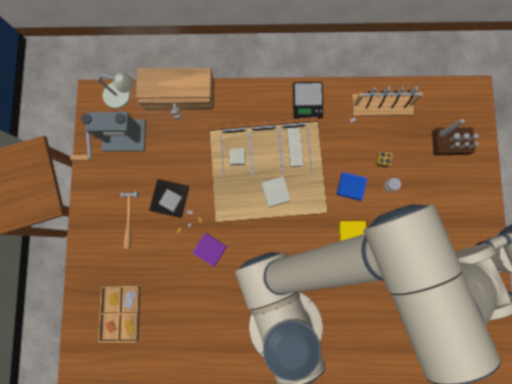

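View pics/scene0.png

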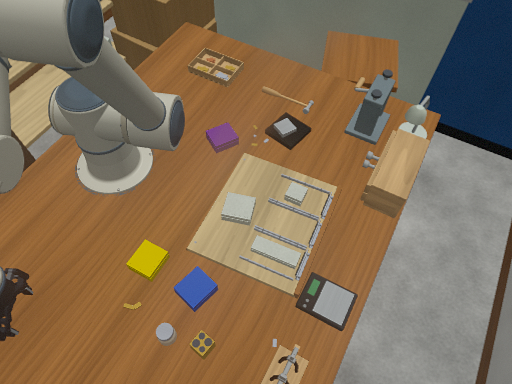

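The top view shows an off-white box at (275,191) on the apron. The pendant box is in the left lane at (237,156) and the bracelet box in the right lane at (295,147), so the middle lane is empty. Candidates for the box:
- off-white (275,191): chosen
- blue (352,186): look-alike
- yellow (352,230): look-alike
- purple (210,249): look-alike
- pendant box (237,156): too small
- steel bench block (169,198): on its black pad

I'll check the choice in close crops.

```bash
python3 - <<'E'
import cv2
a=cv2.imread("pics/top0.png")[115:225,200:335]; cv2.imwrite("pics/tc.png",cv2.resize(a,None,fx=5.4,fy=5.4,interpolation=cv2.INTER_CUBIC))
a=cv2.imread("pics/scene0.png")[150:295,185:345]; cv2.imwrite("pics/sc.png",cv2.resize(a,None,fx=4,fy=4,interpolation=cv2.INTER_CUBIC))
E
```

```text
(no output)
```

View pics/tc.png

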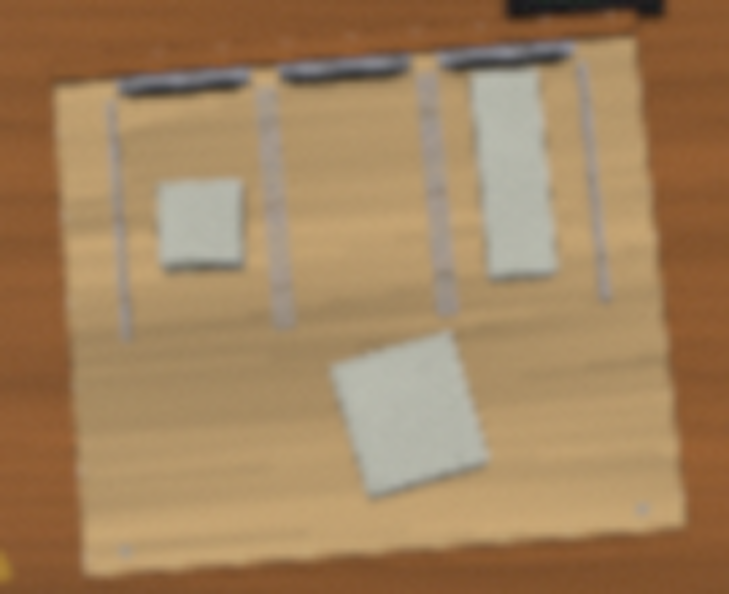

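View pics/sc.png

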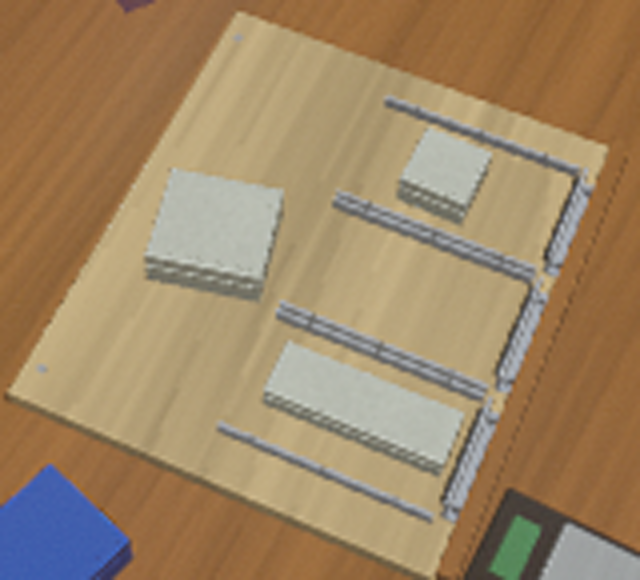

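The off-white box's top corners in the top crop are (333,366), (452,333), (487,460) and (371,496), about 14° out of square. The middle lane is empty, with rail mouths at about (284,327) and (448,315). Next I'll fit the poses from both views.

```bash
cat > h.py <<'E'
import numpy as np,cv2
from scipy.spatial.transform import Rotation as R
from scipy.optimize import least_squares
from rig import get_calibration
def ray(c,px):
    K=np.array([[c['fx'],0,c['cx']],[0,c['fy'],c['cy']],[0,0,1]])
    u=cv2.undistortPoints(np.array(px,float).reshape(-1,1,2),K,c['dist_coeffs'])[:,0]
    return np.c_[u,np.ones(len(u))]@R.from_euler('xyz',c['orientation'],degrees=True).as_matrix().T
def at(c,px,z):
    d=ray(c,px); p=c['position']; return p[:2]+(d*((np.asarray(z)-p[2])/d[:,2])[:,None])[:,:2]
def fit(loc,pts):
    loc=np.array(loc,float)
    def T(q): c,s=np.cos(q[2]),np.sin(q[2]); return loc@np.array([[c,s],[-s,c]])+q[:2]
    r=least_squares(lambda q:(T(q)-pts).ravel(),[.6,0,0],loss='soft_l1',f_scale=.003)
    return r.x, np.linalg.norm(T(r.x)-pts,axis=1)*1000
E
python3 - <<'E'
from h import *
np.set_printoptions(precision=4,suppress=True)
Y=[.173,.059,-.059,-.173]
loc=[(0,y) for y in Y]+[(-.165,.215),(-.165,-.215)]
z=[.03]*4+[.018]*2
bl=[(.048,.044),(.048,-.044),(-.048,-.044),(-.048,.044)]
for n,o,s,rp,bp in(("top",(200,115),5.4,[(127,340),(284,327),(448,315),(604,300),(86,576),(685,525)],[(333,366),(452,333),(487,460),(371,496)]),
 ("scene",(185,150),4,[(388,101),(340,202),(283,312),(222,427),(238,12),(8,397)],[(283,188),(264,279),(147,262),(172,170)])):
    c=get_calibration(n); f=lambda p:(np.array(p,float)+.5)/s-.5+o
    q,e=fit(loc,at(c,f(rp),z)); b,eb=fit(bl,at(c,f(bp),[.058]*4))
    d=b-q; ca,sa=np.cos(q[2]),np.sin(q[2])
    print(n,'rack',q,e.round(1),'box',b,eb.round(1),'rel',ca*d[0]+sa*d[1],-sa*d[0]+ca*d[1],np.degrees(d[2]))
E
```

```text
top rack [0.5748 0.0642 0.0785] [1.  0.3 1.1 1.3 0.8 0.9] box [0.5031 0.0332 0.2732] [1.  1.1 2.9 1.1] rel -0.07396301845964987 -0.025337914297914092 11.153645573608944
scene rack [0.5803 0.0604 0.0774] [1.  2.9 1.8 1.6 2.1 1.5] box [0.5069 0.0327 0.3288] [0.7 0.9 1.6 1.6] rel -0.07530894764711371 -0.022009509465013476 14.403568068778267
```

The two fits agree to a few mm:
- **Rack:** about (0.577, 0.062), yaw 0.078 rad.
- **Box in the lane frame:** about (-0.075, -0.024), turned +12.5°.

The plan has two pushes. First, push the box's right side with two spread fingertips, which squares and centres it. Then push its rear face down the lane, keeping the tips above rail height.

Emit:
{"op": "send_rows", "data": {"rows": [[[0,0,0,0,0,-0.0425,0],[0,0,0,0,0,-0.0425,0],[0,0,0,0,0,-0.0425,0],[0,0,0,0,0,-0.0425,0],[0,0,0,0,0,-0.0425,0],[0,0,0,0,0,-0.0425,0],[0,0,0,0,0,-0.0425,0],[0,0,0,0,0,-0.0425,0],[0,0,0,0,0,-0.0425,0],[0.034,0.02,0,0,0,0,0],[0.034,0.02,0,0,0,0,0],[0.034,0.02,0,0,0,0,0],[0.034,0.02,0,0,0,0,0],[0.034,0.02,0,0,0,0,0],[0.034,0.02,0,0,0,0,0],[0.034,0.02,0,0,0,0,0],[0.034,0.02,0,0,0,0,0],[0.034,0.02,0,0,0,0,0],[0.034,0.02,0,0,0,0,0],[0.034,0.02,0,0,0,0,0]]]}}

```text
t: 2.1
eef_pos: [0.461, -0.1712, 0.2312]
eef_rot: [-180.0, -0.0, 94.6]
ft_force: [0.6, -0.7, -0.6]
finger_gap: 0.501
finger_force: 0.0
```

Emit:
{"op": "send_rows", "data": {"rows": [[[0.025,0.015,0,0,0,0,0],[0.025,0.015,0,0,0,0,0],[0.025,0.015,0,0,0,0,0],[0.0235,0.0145,0,0,0,0,0],[0,0,0,0,0,0,0],[0,0,0,0,0,0,0]]]}}

```text
t: 2.7
eef_pos: [0.5121, -0.0695, 0.231]
eef_rot: [-180.0, 0.0, 94.6]
ft_force: [-0.7, -0.3, 0.4]
finger_gap: 0.5
finger_force: 0.0
```

```bash
python3 - <<'E'
from rig import bot,capture,get_calibration
import cv2,pickle
c=get_calibration("wrist"); a=capture("wrist")[:,:,::-1]; cv2.imwrite("pics/w0.png",a); pickle.dump(c,open("w0.pkl","wb")); print(c,bot.read_state()["eef_pos"])
cv2.imwrite("pics/w0b.png",cv2.resize(a,(800,600),interpolation=cv2.INTER_CUBIC))
E
```

```text
{'fx': 300.30129571826683, 'fy': 300.30129571826683, 'cx': 255.35042400213936, 'cy': 188.34323858655026, 'dist_coeffs': array([0.00884372, 0.        , 0.        , 0.        , 0.        ]), 'position': array([0.50622408, 0.00651079, 0.37444066]), 'orientation': array([1.62598230e+02, 8.68178745e-02, 4.56622775e+00])} [ 0.51189076 -0.07002866  0.23108187]
```

View pics/w0b.png

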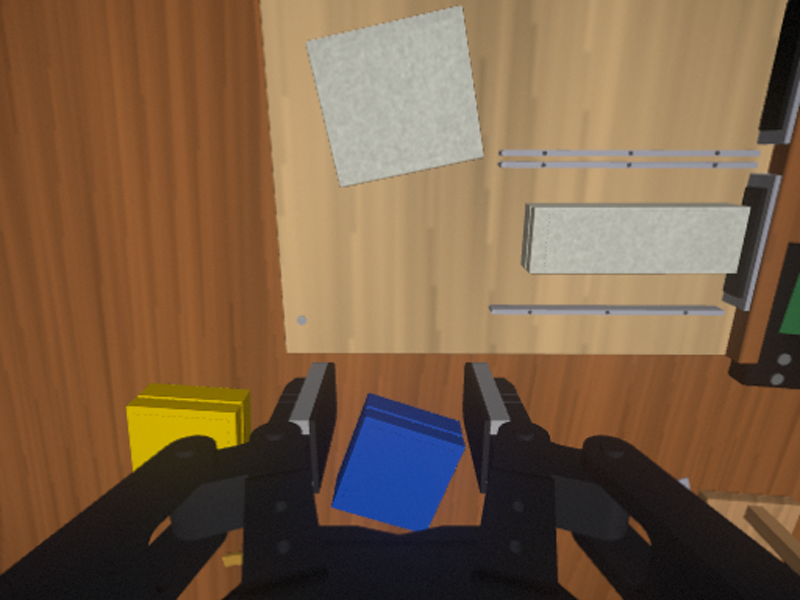

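The wrist view shows the box top corners at (463,6), (483,156), (341,186) and (306,41). The double rail on the lane's right side runs from (500,159) to (757,158), and the outer rail from (490,309) to (723,310). I'll refit with these.

```bash
python3 - <<'E'
from h import *
import pickle
np.set_printoptions(precision=4,suppress=True)
c=pickle.load(open("w0.pkl","rb"))
f=lambda p:(np.array(p,float)+.5)/1.5625-.5
loc=[(0,-.059),(.18,-.059),(0,-.173),(.18,-.173),(-.165,-.215)]
q,e=fit(loc,at(c,f([(500,159.5),(757,158.5),(490,309.5),(723,310.5),(287,352)]),[.03]*4+[.018]))
bl=[(.048,.044),(.048,-.044),(-.048,-.044),(-.048,.044)]
b,eb=fit(bl,at(c,f([(463,6),(483,156),(341,186),(306,41)]),[.058]*4))
d=b-q; ca,sa=np.cos(q[2]),np.sin(q[2])
rel=lambda d:(ca*d[0]+sa*d[1],-sa*d[0]+ca*d[1])
print(q,e.round(1),b,eb.round(1),rel(d),np.degrees(d[2]),np.degrees(q[2]),'tcp',rel(np.array([.5119,-.0700])-q[:2]))
E
```

```text
[0.5726 0.0642 0.0767] [1.4 0.8 0.8 0.7 1.6] [0.5028 0.0341 0.2782] [0.9 1.1 0.9 0.4] (np.float64(-0.07189687678471668), np.float64(-0.02472649796400663)) 11.545813816635118 4.391861809429402 tcp (np.float64(-0.07082132380166589), np.float64(-0.12917890675341015))
```

Emit:
{"op": "send_rows", "data": {"rows": [[[0,0,0.04,0,0,0,0],[0,0,0.04,0,0,0,0],[0,0,0.04,0,0,0,0],[0,0,0.04,0,0,0,0],[0,0,0.038,0,0,0,0],[0.008,0,0,0,0,0,0],[0.008,0,0,0,0,0,0],[0.008,0,0,0,0,0,0],[0.008,0,0,0,0,0,0],[0.003,0,0,0,0,0,0],[0.003,0,0,0,0,0,0],[0.003,0,0,0,0,0,0],[0,0,0,0,0,0,0]]]}}

```text
t: 4.05
eef_pos: [0.509, -0.0288, 0.0334]
eef_rot: [180.0, 0.0, 94.6]
ft_force: [-0.6, 0.2, -0.4]
finger_gap: 0.501
finger_force: 0.0
```

Emit:
{"op": "send_rows", "data": {"rows": [[[0.003,0,0,0,0,0,0],[0.003,0,0,0,0,0,0],[0.003,0,0,0,0,0,0],[0.003,0,0,0,0,0,0],[0.003,0,0,0,0,0,0]]]}}

```text
t: 4.55
eef_pos: [0.5077, -0.0138, 0.0333]
eef_rot: [-180.0, -0.0, 94.6]
ft_force: [-0.8, -3.3, 0.8]
finger_gap: 0.497
finger_force: 1.3
```

Emit:
{"op": "send_rows", "data": {"rows": [[[0.003,0,0,0,0,0,0],[0.003,0,0,0,0,0,0],[0.003,0,0,0,0,0,0],[0,0,0,0,0,0,0]]]}}

```text
t: 4.95
eef_pos: [0.507, -0.0046, 0.0333]
eef_rot: [180.0, -0.0, 94.6]
ft_force: [-0.4, 0.3, 0.2]
finger_gap: 0.502
finger_force: 0.0
```

```bash
python3 - <<'E'
from rig import bot,capture,get_calibration
import cv2,pickle
a=capture("top")[:,:,::-1]; cv2.imwrite("pics/t1.png",a)
c=get_calibration("wrist"); w=capture("wrist")[:,:,::-1]; cv2.imwrite("pics/w1.png",w); pickle.dump(c,open("w1.pkl","wb")); print(bot.read_state()["eef_pos"])
a=cv2.resize(a[115:225,200:335],None,fx=4,fy=4,interpolation=cv2.INTER_CUBIC)
cv2.imwrite("pics/c1.png",cv2.resize(w,(800,600),interpolation=cv2.INTER_CUBIC))
E
```

```text
[ 0.50708298 -0.00486431  0.03325977]
```

View pics/c1.png

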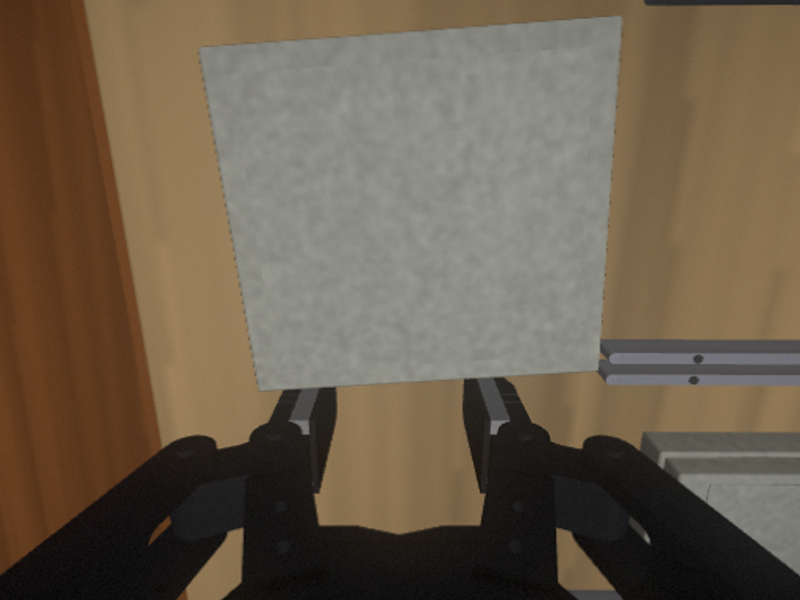

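The wrist view shows the box almost squared against the rear finger, with corners at (620,16), (599,371), (260,390) and (201,47). The right rails start at x≈605.

```bash
cat >> h.py <<'E'
Q=np.array([.5726,.0642,.0767])
def rel(p):
    ca,sa=np.cos(Q[2]),np.sin(Q[2]); d=np.asarray(p)[:2]-Q[:2]; return ca*d[0]+sa*d[1],-sa*d[0]+ca*d[1]
BL=[(.048,.044),(.048,-.044),(-.048,-.044),(-.048,.044)]
def box(c,px,s=1.5625):
    b,e=fit(BL,at(c,(np.array(px,float)+.5)/s-.5,[.058]*4)); return rel(b),np.degrees(b[2]-Q[2]),e.round(1)
E
python3 - <<'E'
from h import *
import pickle
c=pickle.load(open("w1.pkl","rb"))
print(box(c,[(620,16),(599,371),(260,390),(201,47)]),rel((.5071,-.0049)))
f=lambda p:(np.array(p,float)+.5)/1.5625-.5
print([rel(p) for p in at(c,f([(612,355),(607,380),(795,355)]),[.03]*3)])
E
```

```text
((np.float64(-0.06559919924299), np.float64(-0.00641913712158533)), np.float64(3.909800511927076), array([1.1, 0.3, 0.7, 0.8])) (np.float64(-0.07060220479095342), np.float64(-0.06387792011842806))
[(np.float64(0.001808278754075526), np.float64(-0.05491559981236694)), (np.float64(0.001367471991026519), np.float64(-0.06437563261064749)), (np.float64(0.06347692466868271), np.float64(-0.05468505684137505))]
```

Emit:
{"op": "send_rows", "data": {"rows": [[[0.002,0,0,0,0,0,0],[0.002,0,0,0,0,0,0],[0.002,0,0,0,0,0,0],[0.002,0,0,0,0,0,0],[0.002,0,0,0,0,0,0],[0,0,0,0,0,0,0],[-0.01,0,0,0,0,0,0],[-0.01,0,0,0,0,0,0],[-0.01,0,-0.02,0,0,0,0],[0,0,-0.035,0,0,0,0],[0,0,-0.035,0,0,0,0],[0.017,-0.017,0,0,0,0,0],[0.017,-0.017,0,0,0,0,0],[0.017,-0.017,0,0,0,0,0],[0.017,-0.017,0,0,0,0,0],[0.017,-0.017,0,0,0,0,0]]]}}

```text
t: 6.65
eef_pos: [0.4166, 0.0527, 0.1234]
eef_rot: [180.0, 0.0, 94.5]
ft_force: [0.4, 0.4, 0.4]
finger_gap: 0.495
finger_force: 0.0
```

Emit:
{"op": "send_rows", "data": {"rows": [[[0,0,0,0,0,0.0455,0],[0,0,0,0,0,0.0455,0],[0,0,0,0,0,0.0455,0],[0,0,0,0,0,0.0455,0],[0,0,0,0,0,0.0455,0],[0,0,0,0,0,0.0455,0],[0,0,0,0,0,0.0455,0],[0,0,0,0,0,0.0455,0],[0,0,0,0,0,0.0455,0],[0,0,0,0,0,0.0455,0],[0,0,0,0,0,0.0455,0],[0,0,0,0,0,0,0],[0,0,0,0,0,0,0]]]}}

```text
t: 7.95
eef_pos: [0.4173, 0.0525, 0.1233]
eef_rot: [180.0, -0.0, 4.7]
ft_force: [-0.1, -0.4, 0.2]
finger_gap: 0.503
finger_force: 0.0
```

```bash
python3 - <<'E'
from rig import bot,capture,get_calibration
from h import *
import pickle
c=get_calibration("wrist"); w=capture("wrist")[:,:,::-1]; cv2.imwrite("pics/w2.png",w); pickle.dump(c,open("w2.pkl","wb")); s=bot.read_state(); print(s["eef_pos"],s["eef_rot"],rel(s["eef_pos"]),s["joint_positions"])
cv2.imwrite("pics/c2.png",cv2.resize(w,(800,600),interpolation=cv2.INTER_CUBIC))
E
```

```text
[0.41724778 0.0525786  0.12331271] [ 1.79998999e+02 -8.09676531e-03  4.69447194e+00] (np.float64(-0.15578597453306048), np.float64(0.0003166029941354658)) [-9.65078422e-01  2.18299242e+01  1.12215731e+02 -2.74447434e-04
  4.59461889e+01  8.43406405e+01]
```

View pics/c2.png

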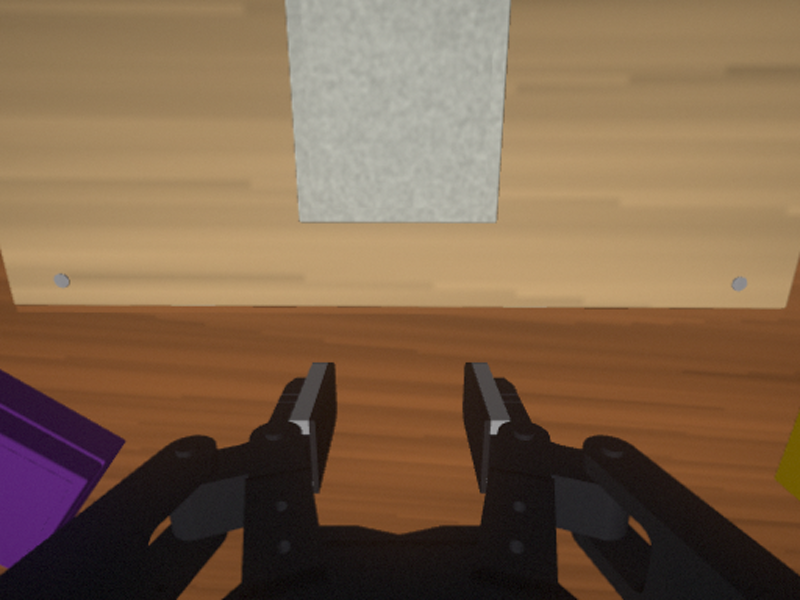

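The view shows the box's rear edge from (300,222) to (497,222), centred and nearly square. The board's near corners are at (17,304) and (786,308).

```bash
python3 - <<'E'
from h import *
import pickle
c=pickle.load(open("w2.pkl","rb"))
f=lambda p:(np.array(p,float)+.5)/1.5625-.5
p=[np.array(rel(x)) for x in at(c,f([(300,222),(497,222),(286,2),(510.5,2),(17,304),(786,308)]),[.058]*4+[.018]*2)]
print(np.round(p,4)); a=p[0]-p[1]; print(np.degrees(np.arctan2(-a[0],a[1])))
E
```

```text
[[-0.1111  0.0444]
 [-0.1107 -0.0432]
 [-0.0257  0.0446]
 [-0.0253 -0.0426]
 [-0.1636  0.2126]
 [-0.1642 -0.2155]]
0.23211959789313502
```

Emit:
{"op": "send_rows", "data": {"rows": [[[0,0,0.03,0,0,0.0017,0],[0,0,0.03,0,0,0,0],[0,0,0.03,0,0,0,0],[0.01,0,0,0,0,0,0],[0.01,0,0,0,0,0,0],[0.008,0,0,0,0,0,0],[0.003,0,0,0,0,0,0],[0.003,0,0,0,0,0,0],[0.003,0,0,0,0,0,0],[0.003,0,0,0,0,0,0],[0.004,0,0,0,0,0,0],[0.004,0,0,0,0,0,0],[0.004,0,0,0,0,0,0],[0.004,0,0,0,0,0,0],[0.004,0,0,0,0,0,0],[0.004,0,0,0,0,0,0],[0.004,0,0,0,0,0,0],[0.004,0,0,0,0,0,0],[0.004,0,0,0,0,0,0],[0,0,0,0,0,0,0]]]}}

```text
t: 10.0
eef_pos: [0.4941, 0.0585, 0.0333]
eef_rot: [180.0, -0.1, 4.2]
ft_force: [0.1, 0.2, -0.1]
finger_gap: 0.502
finger_force: 0.0
```

```bash
cat > s.py <<'E'
import sys,pickle
from rig import bot,capture,get_calibration
from h import *
n=sys.argv[1]
c=get_calibration("wrist"); w=capture("wrist")[:,:,::-1]; pickle.dump(c,open(n+".pkl","wb")); s=bot.read_state(); print(s["eef_pos"],s["eef_rot"],rel(s["eef_pos"]),s["ft_force"])
cv2.imwrite(f"pics/{n}.png",cv2.resize(w,(800,600),interpolation=cv2.INTER_CUBIC))
E
python3 s.py c3
```

```text
[0.49376774 0.05849658 0.03331285] [ 1.79996833e+02 -7.39636185e-02  4.16607261e+00] (np.float64(-0.07903751355580482), np.float64(0.0003538571968073629)) [0.44344773 1.04050631 0.3392785 ]
```

View pics/c3.png

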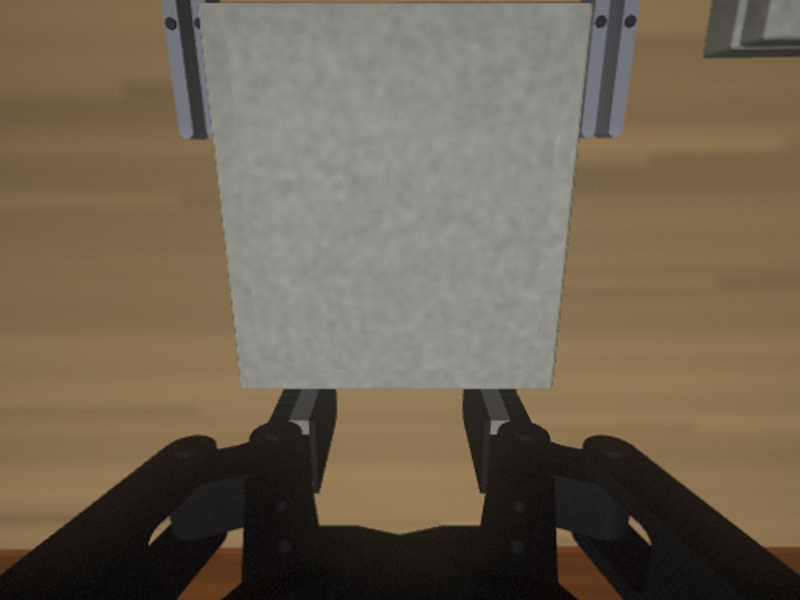

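The box corners are at (199,3), (591,3), (552,388) and (241,388). The rail-top holes are at (170,23) and (197,23) on the left and (600,21) and (630,21) on the right, so the box is near centre.

```bash
python3 - <<'E'
from h import *
import pickle
c=pickle.load(open("c3.pkl","rb"))
f=lambda p:(np.array(p,float)+.5)/1.5625-.5
print(box(c,[(199,3),(591,3),(552,388),(241,388)]))
print(np.round([rel(x) for x in at(c,f([(170,23),(197,23),(600,21),(630,21),(190,137),(613,136)]),[.03]*6)],4))
E
```

```text
((np.float64(-0.01944613397951042), np.float64(0.0007224567893068488)), np.float64(-0.24897366089354442), array([0.7, 0.8, 0.3, 0.4]))
[[ 0.0308  0.063 ]
 [ 0.0308  0.0555]
 [ 0.0307 -0.0559]
 [ 0.0306 -0.0641]
 [ 0.001   0.0617]
 [ 0.0006 -0.0635]]
```

Emit:
{"op": "send_rows", "data": {"rows": [[[0.002,0,0,0,0,0,0],[0.003,0,0,0,0,0,0],[0.004,0,0,0,0,0,0],[0.004,0,0,0,0,0,0],[0.004,0,0,0,0,0,0],[0.004,0,0,0,0,0,0],[0.004,0,0,0,0,0,0],[0.004,0,0,0,0,0,0],[0.004,0,0,0,0,0,0],[0.004,0,0,0,0,0,0],[0.004,0,0,0,0,0,0],[0.004,0,0,0,0,0,0],[0.004,0,0,0,0,0,0],[0.004,0,0,0,0,0,0],[0.004,0,0,0,0,0,0],[0.004,0,0,0,0,0,0],[0.004,0,0,0,0,0,0],[0.004,0,0,0,0,0,0],[0.004,0,0,0,0,0,0],[0,0,0,0,0,0,0]]]}}

```text
t: 12.05
eef_pos: [0.5666, 0.0638, 0.0333]
eef_rot: [180.0, -0.1, 4.2]
ft_force: [0.7, 0.1, -0.1]
finger_gap: 0.5
finger_force: 0.0
```

```bash
python3 s.py c4
```

```text
[0.56633965 0.06381539 0.03335882] [ 1.79999065e+02 -5.34466396e-02  4.16665680e+00] (np.float64(-0.006271418255569804), np.float64(9.622195313478536e-05)) [-0.46084557  0.80956283 -0.96304994]
```

View pics/c4.png

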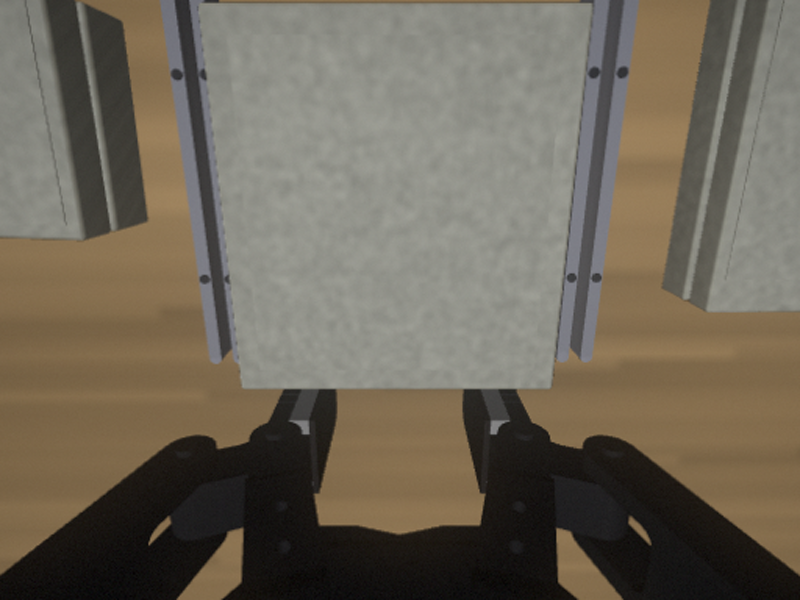

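The box sits within 1 mm of the lane's middle: the holes at (204,278) and (596,278) centre on 400, and the box centres on about 397. I'll continue straight.

Emit:
{"op": "send_rows", "data": {"rows": [[[0.002,0,0,0,0,0,0],[0.004,0,0,0,0,0,0],[0.004,0,0,0,0,0,0],[0.004,0,0,0,0,0,0],[0.004,0,0,0,0,0,0],[0.004,0,0,0,0,0,0],[0.004,0,0,0,0,0,0],[0.004,0,0,0,0,0,0],[0.004,0,0,0,0,0,0],[0.004,0,0,0,0,0,0],[0.004,0,0,0,0,0,0],[0.004,0,0,0,0,0,0],[0.004,0,0,0,0,0,0],[0.004,0,0,0,0,0,0],[0.004,0,0,0,0,0,0],[0.004,0,0,0,0,0,0],[0.004,0,0,0,0,0,0],[0.002,0,0,0,0,0,0],[0.002,0,0,0,0,0,0],[0.002,0,0,0,0,0,0]]]}}

```text
t: 14.1
eef_pos: [0.6375, 0.0691, 0.0333]
eef_rot: [-180.0, 0.0, 4.2]
ft_force: [-3.7, -0.1, 2.1]
finger_gap: 0.5
finger_force: 1.5
```

Emit:
{"op": "send_rows", "data": {"rows": [[[0.001,0,0,0,0,0,0],[0.001,0,0,0,0,0,0],[0.001,0,0,0,0,0,0],[0.001,0,0,0,0,0,0]]]}}

```text
t: 14.5
eef_pos: [0.6415, 0.0693, 0.0333]
eef_rot: [-180.0, 0.0, 4.2]
ft_force: [-2.8, -0.2, 2.3]
finger_gap: 0.503
finger_force: 1.6
```

Emit:
{"op": "send_rows", "data": {"rows": [[[0.001,0,0,0,0,0,0],[0.001,0,0,0,0,0,0]]]}}

```text
t: 14.7
eef_pos: [0.6436, 0.0695, 0.0333]
eef_rot: [180.0, 0.0, 4.2]
ft_force: [-3.1, -0.7, 2.7]
finger_gap: 0.502
finger_force: 1.7
```

Emit:
{"op": "send_rows", "data": {"rows": [[[0.001,0,0,0,0,0,0],[0.001,0,0,0,0,0,0]]]}}

```text
t: 14.9
eef_pos: [0.6456, 0.0696, 0.0333]
eef_rot: [180.0, 0.0, 4.2]
ft_force: [-3.5, -1.1, 2.3]
finger_gap: 0.502
finger_force: 1.8
```

```bash
python3 s.py c5
```

```text
[0.64568261 0.06961928 0.03326531] [-1.79999838e+02 -7.22022051e-04  4.16784998e+00] (np.float64(0.07328299357719117), np.float64(-0.00019659603919725422)) [-2.15832899  0.16248783  1.65618482]
```

View pics/c5.png

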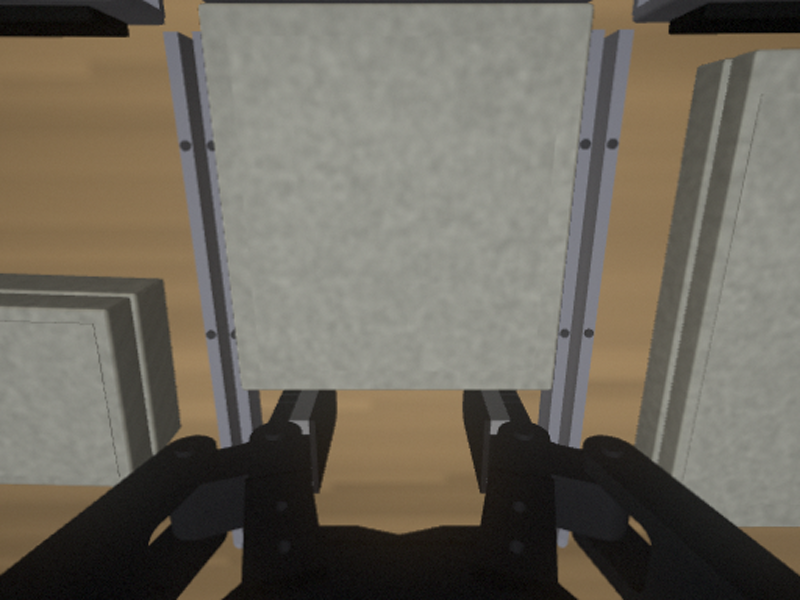

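The box is near the stop and centred. The rails' far ends show at (180,33) and (620,32), but the force hasn't risen yet, so I'll creep on.

Emit:
{"op": "send_rows", "data": {"rows": [[[0.001,0,0,0,0,0,0],[0.001,0,0,0,0,0,0]]]}}

```text
t: 15.15
eef_pos: [0.6458, 0.0696, 0.0332]
eef_rot: [180.0, 0.2, 4.2]
ft_force: [-18.7, -2.2, 16.0]
finger_gap: 0.501
finger_force: 9.4
```

```bash
python3 - <<'E'
from h import *
import pickle
c=pickle.load(open("c5.pkl","rb"))
f=lambda p:(np.array(p,float)+.5)/1.5625-.5
print(box(c,[(201,4),(591,4),(552,388),(242,388)]))
print(np.round([rel(x) for x in at(c,f([(180,33),(620,31),(185,146),(613,144),(210,334),(588,333)]),[.03]*6)],4))
E
```

```text
((np.float64(0.1324050253015836), np.float64(5.286024105738418e-06)), np.float64(-0.27290775618975566), array([1. , 1. , 0.5, 0.6]))
[[ 0.1802  0.06  ]
 [ 0.1801 -0.0622]
 [ 0.1504  0.063 ]
 [ 0.1503 -0.0642]
 [ 0.0902  0.0632]
 [ 0.0899 -0.0638]]
```

The force jumped to 19 N with no advance, so the box is home at x≈0.132, y≈0, -0.3°. I'll back off straight, then rise.

Emit:
{"op": "send_rows", "data": {"rows": [[[-0.001,0,0,0,0,0,0],[-0.002,0,0,0,0,0,0],[-0.005,0,0,0,0,0,0],[-0.01,0,0,0,0,0,0],[-0.015,0,0,0,0,0,0],[-0.015,0,-0.005,0,0,0,0],[-0.01,0,-0.03,0,0,0,0],[0,0,-0.03,0,0,0,0],[0,0,-0.03,0,0,0,0],[0,0,0,0,0,0,0],[0,0,0,0,0,0,0]]]}}

```text
t: 16.25
eef_pos: [0.5895, 0.0655, 0.1287]
eef_rot: [180.0, -0.1, 4.2]
ft_force: [-0.4, -0.4, -0.7]
finger_gap: 0.501
finger_force: 0.0
```

```bash
python3 s.py c6
```

```text
[0.58904251 0.06550733 0.12789147] [-1.79997867e+02  1.80424394e-02  4.16540908e+00] (np.float64(0.01649434550777453), np.float64(4.358476226793079e-05)) [1.02105882 0.2647399  0.36672672]
```

View pics/c6.png

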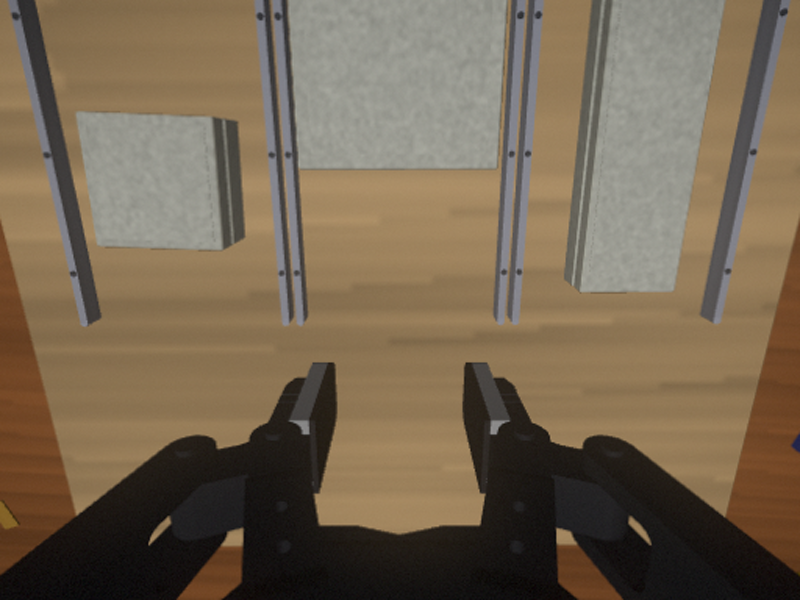

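The box stands between its rails with its rear edge from (298,168) to (498,169), and the robot is clear. I'll run one last check and hand in.

```bash
python3 - <<'E'
from h import *
import pickle
from rig import ticket
c=pickle.load(open("c6.pkl","rb"))
f=lambda p:(np.array(p,float)+.5)/1.5625-.5
p=np.array([rel(x) for x in at(c,f([(298,168.5),(498,168.5)]),[.058]*2)]); print(p.round(4))
if abs(p[:,0].mean()-.084)<.004 and abs(p[:,1].mean())<.005: print(ticket.close_job())
E
```

```text
[[ 0.0849  0.0442]
 [ 0.0844 -0.044 ]]
the job is handed in; nothing more can be done
None
```

The box is home against the rubber stop, square to about 0.3° and centred in the middle lane; fingers withdrawn, no sign of rail contact in the pictures or force readings, job handed in at about 16 s of the 67 s (verdict not shown).

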